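# Half-open the dust damper, then hold the stencil over the lollipop

## Robot

A 7-joint arm with a two-finger parallel gripper is mounted at the origin on the work surface. World frame = base frame: x ahead of the robot, y to its left, z up, the work surface at z = 0. Lengths are in m, angles in degrees, forces in N, time in s.
With the tool pointing down it reaches from about 0.425 to 0.825 m from the base axis. Payload 3.6 kg.
Tool frame: the origin (TCP) lies midway between the tips of the shut fingers; the grasp point (between the pads) lies 19 mm behind it; z points along the fingers, y is the line along which they close (so a half turn about z gives the same grasp; the last joint's range is limited). The gripper opens to 93 mm and grips with 3 to 60 N. Pads are 15 mm wide; open, the fingers measure 128 mm over their backs; the gripper's body (75 mm by 188 mm) begins 65 mm behind the grasp point.
Start: joints at [-76.805, 35.231, -0.722, 81.555, 0.464, 63.22, -2.315], TCP at [0.165, 0.629, 0.219] pointing down, gripper open.
Joint ranges: [-178.69, 178.69], [-17.37, 117.87], [-77.05, 75.6], [15.02, 138.74], [-78.02, 258.01], [0.78, 113.62], [-162.83, 162.83]. Speed limits (degrees/s): [159.86, 159.86, 180, 180, 180, 180, 180].

## Interface

Orientations are given as a 3x3 rotation matrix whose columns are the frame's x, y, z axes.
In Python, from station import manip gives the robot as it stands.
- The arm moves only by the shell command python3 inch.py 'ROWS' [FORCE]. ROWS is 1 to 5 rows, one to a line, with the numbers parted by commas; each row has 7 numbers: a rotation vector rx, ry, rz in parts of the range, where 1.0 means 360 degrees, then dx, dy, dz in fractions of the full range, 1 being 0.6 m, then the opening from 0.0 (shut) to 1.0 (fully open); each row is the pose to reach, as a shift and turn from the pose commanded when the command began, along the tool's axes at that moment; what a row does not reach only later rows make up. A row lasts 1/10 s, in which the tool goes at most 0.05 m and 8.59 degrees, less where a joint would pass 70% of its speed; a pose out of reach is approached as far as the arm can. The fingers move at their own pace and stop on an object; FORCE is the grip in N (left out, the last holds). Time passes only in rows, so rows that do not move let the fingers close. It prints the time, the measured TCP pose, the force, the opening and the grip force at its end. Input that does not fit is refused with a message, and nothing moves.
- manip.get_obs(): the state, without advancing time (a new reading comes with each control period).
- manip.get_image(name): name is "scene" or "top" or "wrist"; returns a dict with "frame" (400x640x3 uint8, red, green, blue), "z_map" (400x640 float32, m along the optical axis (not along the pixel's ray), 0 where there is no reading), "mtx" (3x3 intrinsics, pixels), "R" (3x3) and "t" (3): a world point X has camera coordinates R X + t; the wrist camera has in their place "T_tool_cam" (4x4, takes a point from camera to tool coordinates, whose origin is the TCP and whose axes are the flange's). Camera axes: x right, y down, z forward; pixel columns grow to the right and rows downward; lengths in m; the calibration is good to about 2 mm. The wrist camera is an equidistant fisheye: a pixel r from the principal point sees the ray r / f radians off the axis. A picture is of the moment at which its call begins: read the wrist's pose just before it.
- manip.hand_in(): hands the job in; it is judged then, once.
The state is a dict: "time": time; "joint_positions": joint angles; "joint_velocities": joint speeds; "joint_torque": joint torques, N m; "eef_pos": TCP position; "tool_rot": TCP orientation; "contact_force": force on the tool from outside, world axes, zero at the start; "moment": the same for the moment, N m; "width": opening from 0.0 (shut) to 1.0 (fully open); "finger_force": force on a finger pad.
Only numpy, scipy, OpenCV 4.12 (cv2) and the standard library are available. Lean on these libraries where they do the work, as an engineer would, in place of code of your own. Each camera call takes 0.05 s, during which the arm holds its last target. There are 200 camera calls.

## Task

To get ready for dusting the long lollipop, first turn the damper lever on the dust extractor's duct to half open, midway (45 degrees) between across the duct and along it. Then take the slotted steel stencil by its wooden grip, carry it over the row of bottles, and hold it level about a centimetre above the long oval lollipop on the mat, centred on it and with its long side along the lollipop's, either way round. Finish while still holding it there: the sugar is tacky, so never touch the lollipop, and leave everything else where it stands.

Things in the scene. Friction and masses are not known exactly. Their poses are not given: they have to be found in the camera images.
- damper (a joint): lever angle, rad: 0 = across the duct (shut, lever towards the extractor's -x), 1.571 = along the duct (open, towards the hood, its +y), 0.785 = half open. Grows clockwise seen from above. Vertical spindle on top of the duct, stops at both ends, light friction (about 1 N at the knob); stays where it is left
- damper_hinge (a point): on the lever's vertical spindle axis, 160 mm above the table, on top of a level steel duct (diameter 100, axis 90 mm up). Axes: the extractor's, y along the duct to the hood, z up. Hood mouth 133 mm along +y, diameter 160, top 170 mm up; grey fan box from 130 to 370 mm along -y, 260 wide, 241 mm high with its handle. Fixed
- damper_knob (a point): the grip of the damper lever: an upright round black knob, 18 mm in diameter, from 156 to 194 mm above the table, on the end of the flat steel lever, 85 mm from the spindle axis. This point is on the knob's axis, 176 mm above the table
- stencil: dusting stencil on the table, 105 to 210 g: steel plate 110 (x) x 80 (y) x 3 mm, five slots. Origin: centre of the plate's underside, under the middle slot; z up. Upright flat-sided wooden grip at the -x end, 20 (x) x 16 (y) mm, axis at x = -64 mm, from 12 to 78 mm above the underside: pinch it from above across y. Its foot extends the whole to x = -79 mm
- mat: silicone baking mat, 360 (x) x 240 (y) x 2 mm, fixed on the table; origin: centre of its underside
- lollipop: the long oval lollipop, loose on the mat, 60 g: 84 (its x) x 50 (its y) x 10 mm with round ends, a 4 mm paper stick reaching 80 mm out from its -x end. Origin: centre of the candy's underside, 2 mm above the table; z up
- lollipop_top (a point): centre of the long lollipop's top face, 10 mm above its underside (12 mm above the table); axes as the lollipop's
- jar: bystander: leave where it is. Origin: centre of its underside; z up. Closed glitter jar, 48 mm in diameter, 78 mm high; one of the three in the row between stencil and mat
- dropper_a: bystander: leave where it is. Origin: centre of its underside; z up. Amber dropper bottle, 32 mm in diameter, 95 mm high; in the row
- dropper_b: bystander: leave where it is. Origin: centre of its underside; z up. Second amber dropper bottle, the same size; in the row
- ring: bystander: leave where it is. Origin: centre of its underside; z up. Steel cutter ring, 75 mm in diameter, 70 mm high
- timer: bystander: leave where it is. Origin: centre of its underside; z up. Kitchen timer, 55 x 80 x 18 mm
- lolly_a: bystander: leave where it is. Origin: centre of its underside; z up. Small round lollipop on the mat, 44 mm in diameter, 10 mm high, short stick along its +x
- lolly_b: bystander: leave where it is. Origin: centre of its underside; z up. Second small round lollipop, the same size

How it is judged (in metres and radians):
On the way, in this order (a step that is already met when the one before it is completed fails the run):
1. the damper lever stands still at half open (45 degrees, within 7) while the stencil still lies where it was (value of joint damper between 0.665 and 0.905 rad and velocity of joint damper between -0.05 and 0.05 rad/s and distance of stencil from where it was at the start of the episode below 0.02 m), for 0.2 s.
2. the stencil is carried in the fingers at more than 90 mm above the table (height (world z) of stencil above 0.09 m and contact force between the fingers and stencil above 1 N), for 0.2 s.
At the end, for the whole second after the job is handed in: Stencil still in the fingers, at rest, 3-18 mm above the long lollipop's top, centred within 8 mm, long sides parallel within 8 deg (either way), level within 7 deg, touching only the fingers; damper at 45 deg within 7; long lollipop moved under 10 mm, each bystander under 20 mm (value of joint damper between 0.665 and 0.905 rad and z of stencil in the frame of lollipop_top between 0.003 and 0.018 m and horizontal distance between stencil and lollipop_top below 0.008 m and angle between the x axis of stencil and the x axis of lollipop, either way round below 0.14 rad and angle between stencil's own z axis and vertical below 0.12 rad and angle between lollipop's own z axis and vertical below 0.05 rad and contact force between the fingers and stencil above 1 N and contact force between each of stencil, the arm and lollipop below 0.05 N and contact force between stencil and mat below 0.05 N and linear speed of stencil below 0.02 m/s and distance of lollipop from where it was at the start of the episode below 0.01 m and distance of each of jar, dropper_a, dropper_b, ring, timer, lolly_a, lolly_b from where it was at the start of the episode below 0.02 m and contact force between stencil and jar below 0.05 N and contact force between stencil and dropper_a below 0.05 N and contact force between stencil and dropper_b below 0.05 N and contact force between stencil and ring below 0.05 N and contact force between stencil and timer below 0.05 N and contact force between stencil and lolly_a below 0.05 N and contact force between stencil and lolly_b below 0.05 N); the arm keeps its last pose, push and grip.
It fails at once if the long lollipop is touched by the stencil or the robot (contact force between any of stencil, the arm, the fingers and lollipop above 0.3 N).
It fails at once if the long lollipop is moved more than 10 mm (distance of lollipop from where it was at the start of the episode above 0.01 m).
It fails at once if a bystander is moved more than 20 mm (distance of any of jar, dropper_a, dropper_b, ring, timer, lolly_a, lolly_b from where it was at the start of the episode above 0.02 m).
It also fails if it takes over 61 s, if anything falls off the work surface, if the arm or the gripper's body presses on something with over 40 N, if the wrist force passes 120 N, or if a joint passes its speed limit or range.

## Working session

There is one attempt and no reset: what is moved stays moved. The work goes in short steps, Python scripts to look and compute and a shell command to move; the robot and the scene stay as the last step left them, time stands still between calls to the robot, and variables do not carry over. Pictures are saved under pics/ and viewed, at most 11 in all, crops included, and the job is handed in when it is done.

```bash
ls; mkdir -p pics; python3 - <<'E'
from station import manip
import cv2,numpy as np
for n in ("top","scene"):
    d=manip.get_image(n); cv2.imwrite(f"pics/{n}0.png",d["frame"][:,:,::-1]); np.savez(f"{n}0.npz",**d)
    print(n,d["mtx"],d["R"],d["t"])
o=manip.get_obs(); print(o)
E
```

```text
inch.py
pics
station.py
top [[516.40926445   0.         330.24558197]
 [  0.         516.40926445 195.36518502]
 [  0.           0.           1.        ]] [[-2.23594055e-02 -9.99748608e-01 -1.66670180e-03]
 [-9.97506408e-01  2.24208222e-02 -6.69198952e-02]
 [ 6.69404409e-02  1.66256655e-04 -9.97756959e-01]] [0.02804035 0.58056137 1.373572  ]
scene [[377.31741889   0.         316.25663006]
 [  0.         377.31741889 200.28597961]
 [  0.           0.           1.        ]] [[-0.64569461  0.76353075 -0.00996322]
 [ 0.52470776  0.43417441 -0.73223927]
 [-0.55476143 -0.47803073 -0.68097458]] [ 0.37149158 -0.22846665  1.25247569]
{'time': 0.1, 'joint_positions': array([-76.8052278 ,  35.28411115,  -0.7238893 ,  81.62887843,
         0.46382709,  63.21989858,  -2.31567857]), 'joint_velocities': array([ 0.02157465, -0.03699072,  0.02496954, -0.2184014 , -0.01822199,
        0.03025596, -0.00151818]), 'joint_torque': array([ 1.72789190e-03, -4.60044622e+01,  2.10195626e-01, -1.66244924e+01,
       -6.11950038e-02,  1.69618515e-02,  1.03939624e-04]), 'eef_pos': array([0.16488832, 0.62802314, 0.21761127]), 'tool_rot': array([[-9.67225234e-01,  2.53919335e-01, -5.64073354e-04],
       [ 2.53919961e-01,  9.67222736e-01, -2.19835067e-03],
       [-1.26191668e-05, -2.26952972e-03, -9.99997425e-01]]), 'contact_force': array([1.14379514, 0.331807  , 0.44447932]), 'moment': array([ 0.02523016,  0.02533633, -0.0219706 ]), 'finger_force': 0.0, 'width': 1.0004681356864211}
```

View pics/top0.png

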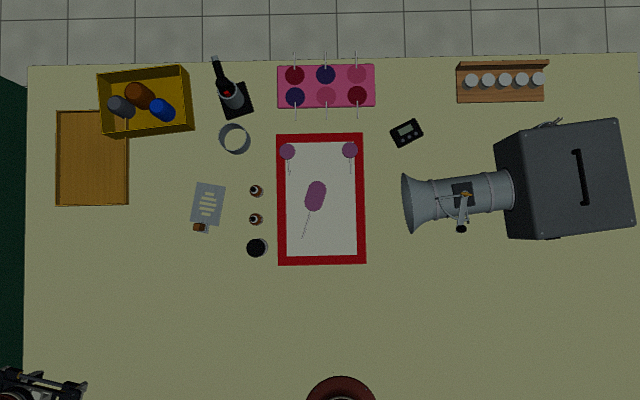

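View pics/scene0.png

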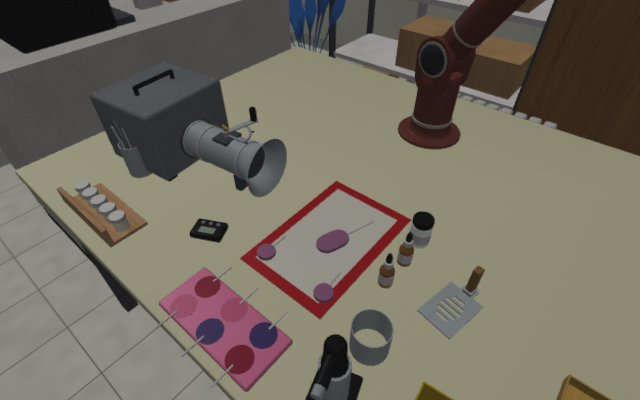

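The top view shows the stencil at (207,204) with its grip at (200,227), and the bottles along column 256. The long lollipop is at (315,195), the spindle at (466,194) and the knob at (461,229). Next I'll enlarge the crops.

```bash
cat > h.py <<'E'
import numpy as np,cv2
def load(n): return dict(np.load(n+".npz"))
def ray(d,u,v):
    K=d["mtx"];c=np.array([(u-K[0,2])/K[0,0],(v-K[1,2])/K[1,1],1]);return -d["R"].T@d["t"],d["R"].T@c
def atz(d,u,v,z):
    o,r=ray(d,u,v);return o+r*(z-o[2])/r[2]
def dep(d,u,v):
    o,r=ray(d,u,v);return o+r*d["z_map"][int(round(v)),int(round(u))]
def two(a,pa,b,pb):
    o1,r1=ray(a,*pa);o2,r2=ray(b,*pb);s=np.linalg.lstsq(np.c_[r1,-r2],o2-o1,rcond=None)[0]
    p,q=o1+s[0]*r1,o2+s[1]*r2;return (p+q)/2,np.linalg.norm(p-q)
E
python3 - <<'E'
from h import *
d=load("top0");s=load("scene0")
def crop(d,x,y,w,h,k): return cv2.resize(d["frame"][y:y+h,x:x+w,::-1],None,fx=k,fy=k,interpolation=cv2.INTER_CUBIC)
a=np.hstack([crop(d,185,175,50,60,8),crop(d,295,172,50,60,8)])   # 800x480
cv2.imwrite("pics/c1.png",a)
a=np.hstack([crop(d,440,175,50,65,8),crop(s,225,95,50,65,8)]);cv2.imwrite("pics/c2.png",a)
a=np.hstack([crop(s,415,262,80,75,5),crop(s,310,220,80,75,5)]);cv2.imwrite("pics/c3.png",a)
for p in [(466,194),(461,229),(461,227),(207,204),(200,227),(315,195),(256,190),(256,219),(257,247),(290,220),(580,180)]: print(p,dep(d,*p).round(4))
E
```

```text
(466, 194) [ 0.5669 -0.3114  0.1702]
(461, 229) [ 0.4833 -0.2897  0.1958]
(461, 227) [ 0.488  -0.2898  0.1959]
(207, 204) [ 0.5665  0.3533 -0.004 ]
(200, 227) [0.5032 0.3552 0.0656]
(315, 195) [0.5833 0.0563 0.0139]
(256, 190) [0.5956 0.2072 0.0743]
(256, 219) [0.5205 0.2083 0.0737]
(257, 247) [0.4485 0.206  0.0777]
(290, 220) [0.5174 0.126  0.0029]
(580, 180) [ 0.5888 -0.5552  0.2358]
```

View pics/c1.png

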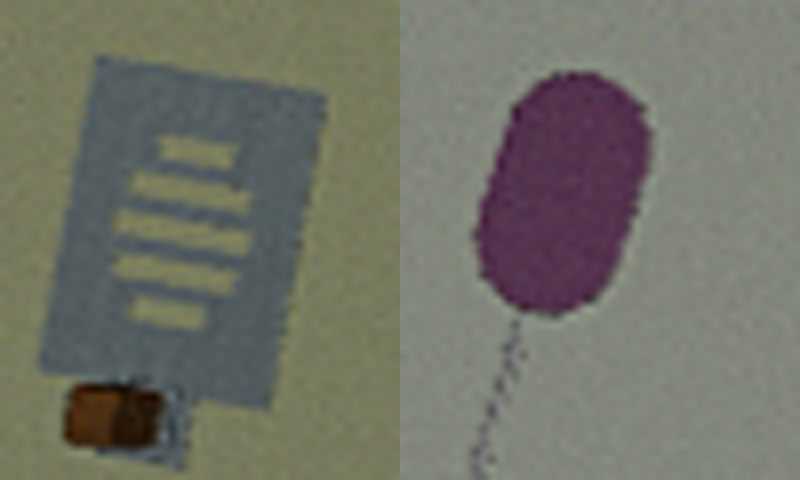

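View pics/c2.png

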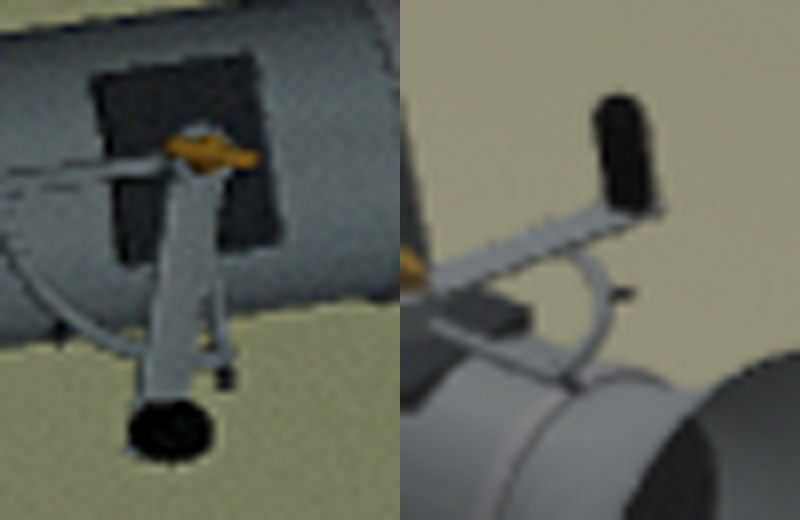

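View pics/c3.png

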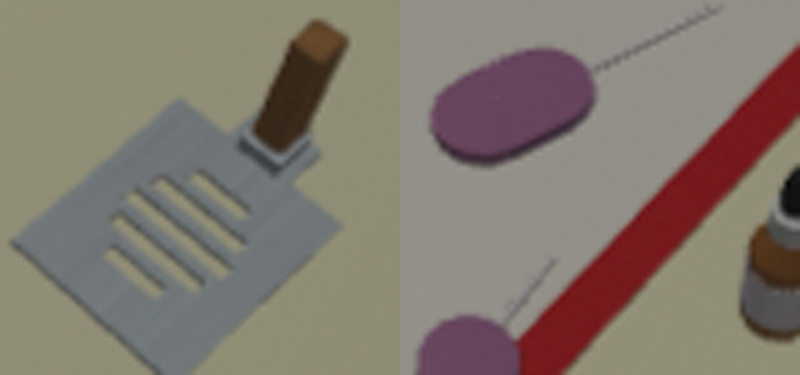

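```bash
python3 - <<'E'
from h import *
d=load("top0");s=load("scene0")
T=lambda x0,y0,k,cx,cy:(x0+(cx+.5)/k-.5,y0+(cy+.5)/k-.5)
st=lambda cx,cy:T(185,175,8,cx,cy)
sc=lambda cx,cy:T(415,262,5,cx,cy)
lo=lambda cx,cy:T(310,220,5,cx-400,cy)
C=np.array([atz(d,*st(*p),.003) for p in [(97,57),(327,95),(270,408),(40,372)]])
print("stencil top cam",C.mean(0),[np.linalg.norm(C[i]-C[(i+1)%4]).round(4) for i in range(4)])
ax=(C[0]+C[1]-C[2]-C[3])/2; print("stencil x yaw",np.degrees(np.arctan2(ax[1],ax[0])))
print("stencil two-view centre",two(d,st(183.5,233),s,sc(180,238)))
print("grip top",two(d,st(90,416),s,sc(320,40)))
print("knob top",two(d,T(440,175,8,172,430),s,T(225,95,8,220,108)))
k=atz(d,*T(440,175,8,172,430),.194);h=atz(d,*T(440,175,8,203,152),.17);print(k,h,np.linalg.norm((k-h)[:2]),np.degrees(np.arctan2(*(k-h)[1::-1])))
def ell(d,u0,v0,u1,v1):
    f=d["frame"].astype(int);m=(f[:,:,0]-f[:,:,1]>15)&(f[:,:,2]-f[:,:,1]>8);M=np.zeros_like(m);M[v0:v1,u0:u1]=m[v0:v1,u0:u1]
    v,u=np.nonzero(M);return u,v
u,v=ell(d,295,175,340,215)
P=np.array([atz(d,a,b,.012) for a,b in zip(u,v)]);c=P.mean(0);w,V=np.linalg.eigh(np.cov(P[:,:2].T));a=V[:,1]
q=(P-c)[:,:2]@a;r=(P-c)[:,:2]@V[:,0];print("loll",c,np.degrees(np.arctan2(a[1],a[0])),np.ptp(q),np.ptp(r),len(u))
m=cv2.minAreaRect(P[:,:2].astype(np.float32)*1000);print(m)
u2,v2=ell(s,313,226,352,258);print("loll two",two(d,(u.mean(),v.mean()),s,(u2.mean(),v2.mean())))
# damper duct axis from plate corners on duct
for z in (.155,):
  D=np.array([atz(d,*T(440,175,8,*p),z) for p in [(93,77),(255,53),(283,243),(125,265)]]);a=(D[0]+D[3]-D[1]-D[2]);print("duct+y yaw",np.degrees(np.arctan2(a[1],a[0])),D.mean(0))
# fan box top depth orientation
f=dep
Z=[(u,v,dep(d,u,v)) for u in range(490,640,2) for v in range(110,250,2)]
B=np.array([p for _,_,p in Z if .19<p[2]<.3]);print(cv2.minAreaRect(B[:,:2].astype(np.float32)*1000),B[:,2].max())
for n,p,z in [("dA",(256,190),.095),("dB",(256,219),.095),("jar",(257,247),.078),("ring",(235,139),.07)]: print(n,atz(d,*p,z).round(3))
E
```

```text
stencil top cam [0.56706473 0.35024315 0.003     ] [np.float64(0.0799), np.float64(0.1083), np.float64(0.0794), np.float64(0.109)]
stencil x yaw -10.676907654260885
stencil two-view centre (array([ 0.56698018,  0.35159617, -0.00088376]), np.float64(0.00087565106420963))
grip top (array([0.50458472, 0.36260093, 0.0771684 ]), np.float64(0.0009439806804567864))
knob top (array([ 0.48604075, -0.29154574,  0.19374707]), np.float64(0.003160806398125393))
[ 0.48492536 -0.29032914  0.194     ] [ 0.5680099  -0.30894478  0.17      ] 0.08514448428954073 167.37107618679013
loll [0.58182824 0.05678014 0.012     ] 162.7457148470835 0.08245497731294088 0.04914322161365088 482
((581.930908203125, 56.829833984375), (48.85177230834961, 82.46810913085938), 72.09465026855469)
loll two (array([0.58259175, 0.05613688, 0.00854487]), np.float64(0.0018641000418848875))
duct+y yaw 96.8959960796404 [ 0.56683556 -0.30851418  0.155     ]
((595.0013427734375, -559.1685180664062), (263.6313781738281, 242.00830078125), 7.2409586906433105) 0.24618837204678168
dA [0.594 0.204 0.095]
dB [0.52  0.205 0.095]
jar [0.449 0.206 0.078]
ring [0.731 0.261 0.07 ]
```

Units first: shifts go in shares of 0.6 m and turns go in shares of 360 degrees. So -0.205 m / 0.6 = -0.3417, -0.041 m / 0.6 = -0.0683.

```bash
python3 inch.py '0,0,0,-0.0683,-0.0267,-0.0167,0.5
0,0,0,-0.1367,-0.0533,-0.0333,0.5
0,0,0,-0.205,-0.08,-0.05,0.5
0,0,0,-0.2733,-0.1067,-0.0667,0.5
0,0,0,-0.3417,-0.1333,-0.075,0.5'; python3 inch.py '0,0,0,-0.0683,-0.0267,0,0.5
0,0,0,-0.1367,-0.0533,0,0.5
0,0,0,-0.205,-0.0817,0,0.5
0,0,0,-0.2383,-0.1467,0,0.5
0,0,0,-0.2717,-0.2117,0,0.5'; python3 inch.py '0,0,0,-0.0333,-0.0667,0,0.5
0,0,0,-0.0667,-0.1333,0,0.5
0,0,0,-0.1,-0.2,0,0.5
0,0,0,-0.1333,-0.2667,0,0.5
0,0,0,-0.1667,-0.3333,0,0.5'
```

```text
time: 0.6
eef_pos: [0.3444, 0.4981, 0.2642]
tool_rot: [[-0.967, 0.254, 0.0], [0.254, 0.967, 0.0], [-0.0, 0.0, -1.0]]
contact_force: [0.4, -0.2, 0.4]
width: 0.623
finger_force: 0.0
time: 1.1
eef_pos: [0.4692, 0.333, 0.2626]
tool_rot: [[-0.967, 0.255, -0.001], [0.255, 0.967, -0.001], [0.001, -0.001, -1.0]]
contact_force: [0.1, -0.4, 0.4]
width: 0.502
finger_force: 0.0
time: 1.6
eef_pos: [0.5142, 0.1143, 0.2634]
tool_rot: [[-0.967, 0.254, -0.001], [0.254, 0.967, -0.0], [0.001, -0.0, -1.0]]
contact_force: [1.0, -1.3, -0.6]
width: 0.502
finger_force: 0.0
```

```bash
cat >> h.py <<'E'
def to(p,yaw=None):
    """shift in tool axes (and turn about tool z, CW from above positive) to world p"""
    from station import manip
    o=manip.get_obs();R=o["tool_rot"];y=np.degrees(np.arctan2(R[1,1],R[0,1]))
    print("t",o["time"],"eef",o["eef_pos"].round(4),"yaw y",y.round(2),"F",o["contact_force"].round(2),"q",o["joint_positions"].round(0))
    print("shift",(R.T@(np.array(p)-o["eef_pos"])).round(4),"rz",None if yaw is None else round(y-yaw,2),"tilt",(R[:2,2]*57.3).round(2))
E
python3 -c "
from h import to
to([.485,-.2905,.26],77.4)"
```

```text
t 1.6 eef [0.5142 0.1143 0.2634] yaw y 75.3 F [ 0.97 -1.32 -0.6 ] q [-18.  22.   4.  98.  -2.  60.  62.]
shift [-0.0745 -0.3989  0.0035] rz -2.1 tilt [-0.04 -0.01]
```

To row units: -0.225 m / 0.6 = -0.375, -0.18 m / 0.6 = -0.3.

```bash
python3 inch.py '0,0,0,-0.0133,-0.075,0,0.5
0,0,0,-0.0267,-0.15,0,0.5
0,0,0,-0.0417,-0.225,0,0.5
0,0,0,-0.0567,-0.3,0,0.5
0,0,0,-0.07,-0.375,0,0.5'>/dev/null; python3 inch.py '0,0,0,-0.0133,-0.0717,0,0.5
0,0,0,-0.0267,-0.145,0,0.5
0,0,-0.0028,-0.0417,-0.2167,0,0.5
0,0,-0.0056,-0.055,-0.29,0,0.5
0,0,-0.0056,-0.055,-0.29,0,0.5'>/dev/null; python3 - <<'E'
from h import *
from station import manip
to([.485,-.2905,.172],77.4)
o=manip.get_obs();d=manip.get_image("wrist")
np.savez("w1.npz",T=o["tool_rot"],p=o["eef_pos"],**d);cv2.imwrite("pics/w1.png",d["frame"][:,:,::-1])
E
```

```text
t 2.6 eef [ 0.4821 -0.2972  0.2631] yaw y 76.59 F [-0.74  0.4  -1.42] q [ 23.  26.  10.  92.  -4.  63. 110.]
shift [-0.0013  0.0077  0.091 ] rz -0.81 tilt [-0.16 -0.32]
```

View pics/w1.png

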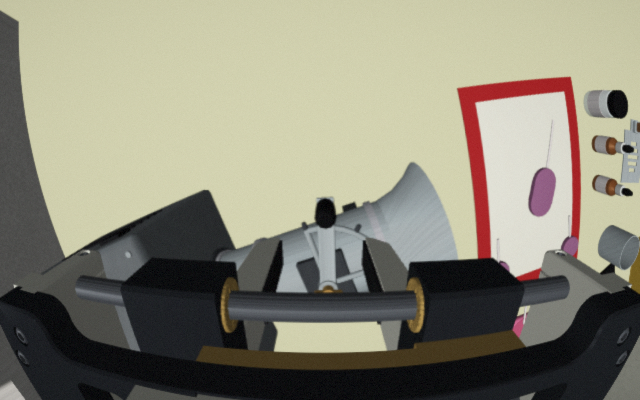

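The knob at (325,212) sits between the fingers. I'm descending onto it.

To row units: 0.09 m / 0.6 = 0.15, 0.075 m / 0.6 = 0.125, -1 degrees / 360 = -0.0028.

```bash
python3 inch.py '0,0,-0.0028,-0.0017,0.0117,0.0333,0.5
0,0,-0.0028,-0.0017,0.0117,0.0833,0.5
0,0,-0.0028,-0.0017,0.0117,0.125,0.5
0,0,-0.0028,-0.0017,0.0117,0.15,0.5
0,0,-0.0028,-0.0017,0.0117,0.15,0.5' 5 >/dev/null; python3 -c "
from h import to
to([.485,-.2905,.172],77.4)"
```

```text
t 3.15 eef [ 0.4871 -0.2795  0.1714] yaw y 78.42 F [-0.05  0.03  0.27] q [ 22.  31.   8. 100.  -6.  50. 111.]
shift [-0.0001 -0.0112 -0.0007] rz 1.02 tilt [-0.27  0.2 ]
```

To row units: -0.011 m / 0.6 = -0.0183, -0.005 m / 0.6 = -0.0083.

```bash
python3 inch.py '0,0,0,0,-0.0083,0,0.5
0,0,0,0,-0.0183,0,0.5
0,0,0,0,-0.0183,0,0.1
0,0,0,0,-0.0183,0,0.1
0,0,0,0,-0.0183,0,0.1' 5; python3 -c "
from h import to
to([.5004,-.2569,.172],52.2)"
```

```text
time: 3.65
eef_pos: [0.4861, -0.2929, 0.1741]
tool_rot: [[-0.979, 0.203, 0.001], [0.203, 0.979, -0.0], [-0.001, 0.0, -1.0]]
contact_force: [-0.1, -0.1, -0.2]
width: 0.29
finger_force: 0.0
t 3.65 eef [ 0.4861 -0.2929  0.1741] yaw y 78.29 F [-0.09 -0.12 -0.22] q [ 23.  31.   8.  99.  -6.  51. 113.]
shift [-0.0067  0.0382  0.0021] rz 26.09 tilt [ 0.04 -0.01]
```

```bash
python3 inch.py '0,0,0,0,0,0,0.15
0,0,0,0,0,0,0.15
0,0,0,0,0,0,0.15
0,0,0,0,0,0,0.15
0,0,0,0,0,0,0.15' 5; python3 -c "
from h import to
to([.5004,-.2569,.172],52.2)"
```

```text
time: 4.15
eef_pos: [0.4859, -0.2929, 0.1738]
tool_rot: [[-0.979, 0.203, 0.0], [0.203, 0.979, -0.0], [-0.0, -0.0, -1.0]]
contact_force: [-0.7, 0.0, 2.3]
width: 0.193
finger_force: 5.0
t 4.15 eef [ 0.4859 -0.2929  0.1738] yaw y 78.29 F [-0.69  0.01  2.31] q [ 23.  31.   8.  99.  -6.  51. 113.]
shift [-0.0069  0.0382  0.0018] rz 26.09 tilt [ 0.01 -0.  ]
```

To row units: 0.038 m / 0.6 = 0.0633, -0.0069 m / 0.6 = -0.0115, 26 degrees / 360 = 0.0722.

```bash
python3 inch.py '0,0,0.0139,-0.0005,0.0128,0,0.15
0,0,0.0292,-0.0022,0.0258,0,0.15
0,0,0.0444,-0.0045,0.0392,0,0.15
0,0,0.0583,-0.0075,0.0517,0,0.15
0,0,0.0722,-0.0115,0.0633,0,0.15' 5 >/dev/null;python3 inch.py '0,0,0,0,0,0,0.15
0,0,0,0,0,0,0.15
0,0,0,0,0,0,0.15'; python3 - <<'E'
from h import *
from station import manip
to([.5004,-.2569,.172],52.2)
E
```

```text
time: 4.95
eef_pos: [0.5031, -0.2586, 0.174]
tool_rot: [[-0.791, 0.611, 0.006], [0.611, 0.791, -0.004], [-0.007, 0.001, -1.0]]
contact_force: [5.0, -2.6, -3.0]
width: 0.191
finger_force: 5.0
t 4.95 eef [ 0.5031 -0.2586  0.174 ] yaw y 52.32 F [ 5.   -2.63 -3.01] q [ 15.  31.  16. 100. -10.  50.  87.]
shift [ 0.0032 -0.0003  0.002 ] rz 0.12 tilt [ 0.34 -0.22]
```

To row units: -0.06 m / 0.6 = -0.1, -0.02 m / 0.6 = -0.0333.

```bash
python3 inch.py '0,0,0,0.0033,0,0,0.4
0,0,0,0.0033,0,0,0.5
0,0,0,0.0033,0,0,0.5
0,0,0,0.0033,0,-0.0333,0.5
0,0,0,0.0033,0,-0.1,0.5' >/dev/null;python3 inch.py '0,0,0,0,0,-0.05,0.5
0,0,-0.0139,0,0.075,-0.05,0.5
0,0,-0.0278,0,0.15,-0.05,0.5
0,0,-0.0417,0,0.225,-0.05,0.5
0,0,-0.0556,0,0.3,-0.05,0.5'; python3 - <<'E'
from h import *
from station import manip
to([.504,.3625,.26],79.3)
d=manip.get_image("top");np.savez("top1.npz",**d)
cv2.imwrite("pics/top1.png",cv2.resize(d["frame"][160:250,385:525,::-1],None,fx=5,fy=5,interpolation=cv2.INTER_CUBIC))
E
```

```text
time: 5.95
eef_pos: [0.6093, -0.1121, 0.2638]
tool_rot: [[-0.954, 0.301, -0.0], [0.301, 0.954, 0.0], [0.0, -0.0, -1.0]]
contact_force: [-0.3, -0.9, -0.2]
width: 0.501
finger_force: 0.0
t 5.95 eef [ 0.6093 -0.1121  0.2638] yaw y 72.48 F [-0.28 -0.87 -0.21] q [ 2. 31. 11. 83. -6. 67. 86.]
shift [0.2433 0.4209 0.0039] rz -6.82 tilt [-0.03  0.01]
```

View pics/top1.png

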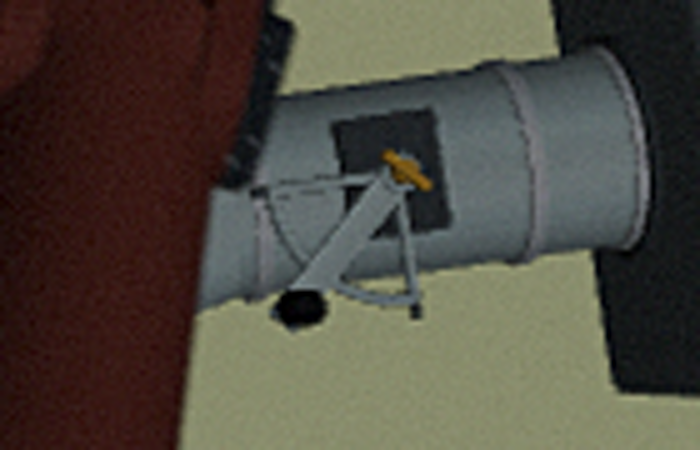

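The knob is at crop (300,308) and the spindle at (405,168), so the lever sits near the middle of its quadrant. I'll compute the angle.

To row units: 0.21 m / 0.6 = 0.35, 0.16 m / 0.6 = 0.2667, -7 degrees / 360 = -0.0194.

```bash
python3 - <<'E'
from h import *
d=load("top1");T=lambda cx,cy:(385+(cx+.5)/5-.5,160+(cy+.5)/5-.5)
k=atz(d,*T(300,307),.194);h=atz(d,*T(405,168),.17);print(k,h,np.linalg.norm((k-h)[:2]))
for yaw in (187.2,):print("damper deg",yaw-np.degrees(np.arctan2(*(k-h)[1::-1])))
# lever edges at z~.158: end near knob and near hub
a=atz(d,*T(322,272),.16);b=atz(d,*T(395,185),.16);print(yaw-np.degrees(np.arctan2(*(a-b)[1::-1])))
D=np.array([atz(d,*T(*p),.155) for p in [(331,124),(435,108),(452,230),(352,244)]]);a=(D[0]+D[3]-D[1]-D[2]);print("duct yaw",np.degrees(np.arctan2(a[1],a[0])))
E
python3 inch.py '0,0,0,0.0417,0.0667,0,0.5
0,0,-0.0056,0.0833,0.1333,0,0.5
0,0,-0.0111,0.125,0.2,0,0.5
0,0,-0.0167,0.1667,0.2667,0,0.5
0,0,-0.0194,0.2033,0.35,0,0.5' > /dev/null;  python3 inch.py '0,0,0,0.0333,0.0717,0,0.5
0,0,0,0.0667,0.145,0,0.5
0,0,0,0.1,0.2167,0,0.5
0,0,0,0.1,0.2167,0,0.5
0,0,0,0.1,0.2167,0,0.5' > /dev/null; python3 -c "
from h import to
to([.504,.3625,.15],79.3)"
```

```text
[ 0.50293007 -0.25233998  0.194     ] [ 0.56884753 -0.31057181  0.17      ] 0.08795485981601794
damper deg 48.65754586536093
48.989341722737606
duct yaw 97.08144405874998
t 7.0 eef [0.5213 0.2588 0.2633] yaw y 79.47 F [ 0.52 -0.88 -0.86] q [-32.  27.   6.  90.  -3.  64.  54.]
shift [0.0359 0.0989 0.1132] rz 0.17 tilt [-0.06 -0.04]
```

To row units: 0.099 m / 0.6 = 0.165, 0.08 m / 0.6 = 0.1333.

```bash
python3 - <<'E'
from h import *
from station import manip
from scipy.optimize import least_squares
top={"a":load("top0"),"b":manip.get_image("top")};sc={"a":load("scene0"),"b":manip.get_image("scene")}
np.savez("top2.npz",**top["b"]);np.savez("scene2.npz",**sc["b"])
def proj(d,X):
    c=X@d["R"].T+d["t"];p=c@d["mtx"].T;return p[:,:2]/p[:,2:]
def mask(d,x0,y0,x1,y1,th=45):
    m=np.zeros(d["frame"].shape[:2],np.uint8);m[y0:y1,x0:x1]=(d["frame"][y0:y1,x0:x1].max(2)<th);
    n,l,st,c=cv2.connectedComponentsWithStats(m);i=1+np.argmax(st[1:,4]);return c[i],st[i]
t=np.linspace(0,2*np.pi,40);cyl=np.array([[.009*np.cos(a),.009*np.sin(a),z] for a in t for z in (.160,.194)])
def cen(d,xy):
    h=cv2.convexHull(proj(d,cyl+[*xy,0]).astype(np.float32));m=cv2.moments(h);return np.array([m["m10"],m["m01"]])/m["m00"]
for k,wt,ws in (("a",(450,222,475,240),(243,98,262,125)),("b",(436,212,455,232),(225,90,290,140))):
    for n,d,w in (("top",top[k],wt),("scene",sc[k],ws)):
        c,s=mask(d,*w);f=least_squares(lambda x:cen(d,x)-c,[.49,-.27]);xy=f.x
        for H in ([.5675,-.309],):
            v=xy-H;print(k,n,c.round(1),s,xy.round(4),"R",np.hypot(*v).round(4),"deg",(187.2-np.degrees(np.arctan2(v[1],v[0]))%360).round(2))
E
python3 inch.py '0,0,0,0.015,0.0417,0.0333,0.7
0,0,0,0.03,0.0833,0.0667,0.7
0,0,0,0.045,0.125,0.1,0.7
0,0,0,0.06,0.165,0.1333,0.7
0,0,0,0.06,0.165,0.1333,0.7' 45 > /dev/null; python3 inch.py '0,0,0,0,0,0,0.7
0,0,0,0,0,0,0.7'
```

```text
a top [460.6 228.4] [456 225  10   8  67] [ 0.4848 -0.2932] R 0.0842 deg 18.03
a scene [252.6 113.7] [250 107   6  15  74] [ 0.4876 -0.2933] R 0.0814 deg 18.35
b top [444.6 221. ] [440 218  10   7  58] [ 0.5032 -0.2559] R 0.0834 deg 46.73
b scene [257.3 121.3] [254 115   7  14  77] [ 0.5061 -0.2555] R 0.0815 deg 48.27
time: 7.8
eef_pos: [0.5074, 0.3591, 0.1848]
tool_rot: [[-0.982, 0.19, 0.002], [0.19, 0.982, -0.001], [-0.003, -0.0, -1.0]]
contact_force: [-0.3, -0.1, -1.1]
width: 0.7
finger_force: 0.0
```

Estimates of the lever angle run from 45 to 48 degrees, so the damper is within tolerance. Next is the stencil grip.

```bash
python3 - <<'E'
from h import *
from station import manip
to([.504,.3625,.025],79.3)
d=manip.get_image("wrist");cv2.imwrite("pics/w2.png",d["frame"][:,:,::-1])
E
```

```text
t 7.8 eef [0.5074 0.3591 0.1848] yaw y 79.04 F [-0.29 -0.14 -1.07] q [-41.  34.   5.  89.  -3.  56.  45.]
shift [0.0044 0.0027 0.1598] rz -0.26 tilt [ 0.14 -0.05]
```

View pics/w2.png

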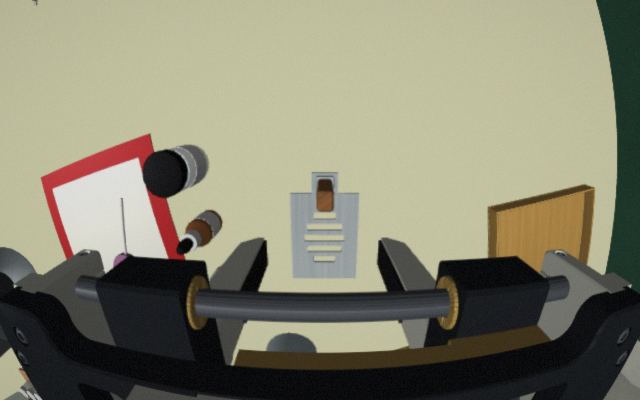

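The grip at (325,192) is centred and aligned between the fingers. I'm descending.

To row units: 0.157 m / 0.6 = 0.2617, 0.135 m / 0.6 = 0.225.

```bash
python3 inch.py '0,0,0,0.0067,0.0033,0.0583,0.7
0,0,0,0.0067,0.0033,0.1167,0.7
0,0,0,0.0067,0.0033,0.175,0.7
0,0,0,0.0067,0.0033,0.225,0.7
0,0,0,0.0067,0.0033,0.2617,0.7' 45 > /dev/null; python3 inch.py '0,0,0,0,0,0,0.7
0,0,0,0,0,0,0.7'>/dev/null;python3 -c "
from h import to
to([.504,.3625,.025],79.3)"
```

```text
t 8.55 eef [0.503  0.3639 0.0278] yaw y 79.19 F [1.   0.3  1.22] q [-40.  46.   4.  97.  -5.  38.  45.]
shift [-0.0012 -0.0012  0.0028] rz -0.11 tilt [0.09 0.02]
```

Now I'll close gently, then firmly.

To row units: -0.001 m / 0.6 = -0.0017.

```bash
python3 inch.py '0,0,0,-0.0017,-0.0017,0.0017,0.3
0,0,0,-0.0017,-0.0017,0.0017,0.3
0,0,0,-0.0017,-0.0017,0.0017,0.3
0,0,0,-0.0017,-0.0017,0.0017,0.1
0,0,0,-0.0017,-0.0017,0.0017,0.1' 10 ; python3 inch.py '0,0,0,0,0,0,0.0
0,0,0,0,0,0,0.0
0,0,0,0,0,0,0.0
0,0,0,0,0,0,0.0
0,0,0,0,0,0,0' 50
```

```text
time: 9.05
eef_pos: [0.5026, 0.3636, 0.026]
tool_rot: [[-0.983, 0.186, 0.0], [0.186, 0.983, 0.0], [-0.0, 0.0, -1.0]]
contact_force: [0.4, -0.3, -0.8]
width: 0.32
finger_force: 0.0
time: 9.55
eef_pos: [0.5024, 0.3634, 0.0256]
tool_rot: [[-0.983, 0.186, -0.0], [0.186, 0.983, -0.0], [0.0, -0.0, -1.0]]
contact_force: [0.7, -0.1, 0.9]
width: 0.169
finger_force: 50.0
```

To row units: -0.12 m / 0.6 = -0.2, -0.09 m / 0.6 = -0.15.

```bash
python3 inch.py '0,0,0,0,0,-0.0167,0
0,0,0,0,0,-0.05,0
0,0,0,0,0,-0.1,0
0,0,0,0,0,-0.15,0
0,0,0,0,0,-0.2,0' 50 >/dev/null; python3 inch.py '0,0,0,0,0,-0.0333,0
0,0,0,0,0,-0.05,0
0,0,0,0,0,-0.05,0
0,0,0,0,0,-0.05,0
0,0,0,0,0,-0.05,0'; python3 - <<'E'
from h import *
from station import manip
to([.521,.0758,.175],72.7)
d=manip.get_image("top");s=manip.get_image("scene");np.savez("top3.npz",**d);np.savez("scene3.npz",**s)
a=cv2.resize(d["frame"][150:250,160:260,::-1],None,fx=4,fy=4,interpolation=cv2.INTER_CUBIC);b=cv2.resize(s["frame"][190:290,400:500,::-1],None,fx=4,fy=4,interpolation=cv2.INTER_CUBIC)
cv2.imwrite("pics/lift.png",np.hstack([a,b]))
E
```

```text
time: 10.55
eef_pos: [0.5016, 0.3628, 0.174]
tool_rot: [[-0.983, 0.186, -0.003], [0.186, 0.983, -0.002], [0.002, -0.003, -1.0]]
contact_force: [-0.0, 0.0, -1.6]
width: 0.172
finger_force: 50.0
t 10.55 eef [0.5016 0.3628 0.174 ] yaw y 79.29 F [-0.01  0.01 -1.6 ] q [-41.  35.   5.  90.  -4.  55.  45.]
shift [-0.0724 -0.2784 -0.0004] rz 6.59 tilt [-0.16 -0.12]
```

View pics/lift.png

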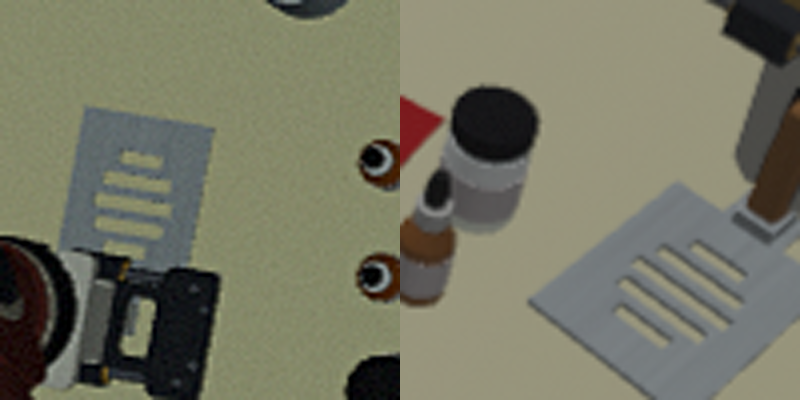

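The stencil is held. The far corners are at crop (85,107) and (214,128) in the top view, and the far-left corner is at (530,300) in the scene view. I'll check the tilt with a plane fit.

```bash
python3 - <<'E'
from h import *
d=load("top3");s=load("scene3")
def plane(d,poly,lo=.1,hi=.2):
    m=np.zeros((400,640),np.uint8);cv2.fillPoly(m,[np.int32(poly)],1);v,u=np.nonzero(m)
    P=np.array([dep(d,a,b) for a,b in zip(u,v)]);P=P[(P[:,2]>lo)&(P[:,2]<hi)]
    A=np.c_[P[:,:2]-P[:,:2].mean(0),np.ones(len(P))];
    for _ in range(3):
        c=np.linalg.lstsq(A,P[:,2],rcond=None)[0];r=P[:,2]-A@c;k=abs(r)<2.5*r.std()+1e-6;A,P=A[k],P[k]
    x=np.array([np.cos(np.radians(-10.7)),np.sin(np.radians(-10.7))]);y=np.array([-x[1],x[0]])
    print(len(P),"z",c[2],"centre",P[:,:2].mean(0),"slope deg along x",np.degrees(c[:2]@x),"y",np.degrees(c[:2]@y),"std",r.std())
t=lambda x,y:(160+x/4-.4,150+y/4-.4); q=lambda x,y:(400+(x-400)/4-.4,190+y/4-.4)
plane(d,[t(88,112),t(209,132),t(190,258),t(66,240)])
plane(s,[q(540,300),q(680,190),q(760,245),q(795,290),q(675,390)])
print("far right",two(d,t(214,128),s,q(530,300)),"mid slot",two(d,t(133,204),s,q(684,295)))
a,b=[atz(d,*t(*p),.152) for p in ((85,107),(214,128))];e=a-b;print(np.linalg.norm(e),"y yaw",np.degrees(np.arctan2(e[1],e[0])),(a+b)/2)
E
```

```text
820 z 0.1525570834142868 centre [0.58205026 0.34765751] slope deg along x -0.12356649640281779 y -0.5346540027318141 std 0.002398239412571455
1418 z 0.1521777970596433 centre [0.56791526 0.3456328 ] slope deg along x 0.04795468342494903 y -0.09610589807943298 std 0.000897497792484459
far right (array([0.61244489, 0.30115314, 0.15031153]), np.float64(0.00021917953867300094)) mid slot (array([0.56677353, 0.35151292, 0.15024377]), np.float64(0.0013061981085871774))
0.0802066264418686 y yaw 79.45326861736467 [0.61966276 0.34009336 0.152     ]
```

To row units: -0.16 m / 0.6 = -0.2667, -0.125 m / 0.6 = -0.2083, 4 degrees / 360 = 0.0111.

```bash
python3 inch.py '0,0,0,-0.01,-0.0333,0,0
0,0,0.0028,-0.025,-0.0917,0,0
0,0,0.0056,-0.0417,-0.15,0,0
0,0,0.0083,-0.0567,-0.2083,0,0
0,0,0.0111,-0.0733,-0.2667,0,0' >/dev/null; python3 inch.py '0,0,0.0028,-0.0283,-0.0583,0,0
0,0,0.0056,-0.055,-0.1167,0,0
0,0,0.0069,-0.07,-0.1583,0,0
0,0,0.0069,-0.07,-0.175,0,0
0,0,0.0069,-0.07,-0.175,0,0'>/dev/null; python3 inch.py '0,0,0,0,0,0,0
0,0,0,0,0,0,0
0,0,0,0,0,0,0';python3 -c "
from h import to
to([.5199,.0765,.075],72.7)"
```

```text
time: 11.95
eef_pos: [0.5297, 0.0878, 0.1755]
tool_rot: [[-0.956, 0.293, -0.0], [0.293, 0.956, 0.001], [0.0, 0.001, -1.0]]
contact_force: [-1.0, 1.2, -1.4]
width: 0.171
finger_force: 50.0
t 11.95 eef [0.5297 0.0878 0.1755] yaw y 72.98 F [-0.95  1.15 -1.38] q [-16.  28.   7. 104.  -4.  48.  66.]
shift [ 0.006  -0.0138  0.1005] rz 0.28 tilt [-0.01  0.05]
```

To row units: 0.095 m / 0.6 = 0.1583, 0.085 m / 0.6 = 0.1417, 0.3 degrees / 360 = 0.0008.

```bash
python3 inch.py '0,0,0,0.005,-0.01,0.0167,0
0,0,0.0008,0.01,-0.0233,0.0583,0
0,0,0.0008,0.01,-0.0233,0.1083,0
0,0,0.0008,0.01,-0.0233,0.1417,0
0,0,0.0008,0.01,-0.0233,0.1583,0' >/dev/null; python3 inch.py '0,0,0,0,0,0,0
0,0,0,0,0,0,0
0,0,0,0,0,0,0'>/dev/null;python3 - <<'E'
from h import *
from station import manip
to([.5199,.0765,.048],72.7)
d=manip.get_image("top");s=manip.get_image("scene");np.savez("top4.npz",**d);np.savez("scene4.npz",**s)
a=cv2.resize(d["frame"][165:235,270:350,::-1],None,fx=5,fy=5,interpolation=cv2.INTER_CUBIC);b=cv2.resize(s["frame"][195:265,295:375,::-1],None,fx=5,fy=5,interpolation=cv2.INTER_CUBIC)
cv2.imwrite("pics/hov.png",np.hstack([a,b]))
E
```

```text
t 12.75 eef [0.5211 0.0745 0.0818] yaw y 72.5 F [-0.24  0.13 -0.77] q [-14.  35.   6. 111.  -6.  34.  68.]
shift [0.0018 0.0015 0.0338] rz -0.2 tilt [0.15 0.02]
```

View pics/hov.png

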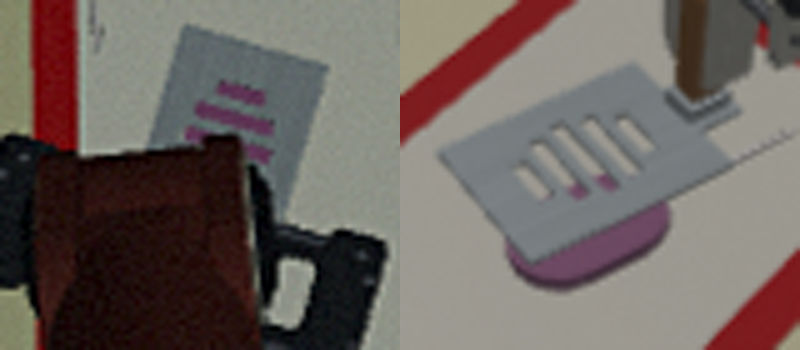

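In the top view the plate's far corners are at crop (183,25) and (328,66). In the scene view its corners are at (438,152), (530,263), (637,63) and (730,160).

```bash
python3 - <<'E'
from h import *
from station import manip
d=load("top4");s=load("scene4")
t=lambda x,y:(270+(x+.5)/5-.5,165+(y+.5)/5-.5);q=lambda x,y:(295+(x-399.5)/5-.5,195+(y+.5)/5-.5)
z=.0595
a,b=[atz(d,*t(*p),z) for p in ((183,25),(328,66))];e=a-b;yy=np.arctan2(e[1],e[0]);x=np.array([np.sin(yy),-np.cos(yy)])
print("top: width",np.linalg.norm(e),"x yaw",np.degrees(yy)-90,"centre",((a+b)/2)[:2]-.055*x)
C=np.array([atz(s,*q(*p),z) for p in ((438,152),(530,263),(637,63),(730,160))]);ax=C[0]+C[1]-C[2]-C[3]
print("scene centre",C.mean(0),"x yaw",np.degrees(np.arctan2(ax[1],ax[0])),np.linalg.norm(C[0]-C[1]),np.linalg.norm(C[0]-C[2]))
print(two(d,t(183,25),s,q(530,263)),two(d,t(328,66),s,q(438,152)))
m=np.zeros((400,640),np.uint8);cv2.fillPoly(m,[np.int32([q(*p) for p in((448,154),(530,255),(637,70),(715,155))])[[0,1,3,2]]],1);v,u=np.nonzero(m)
P=np.array([dep(s,i,j) for i,j in zip(u,v)]);P=P[(P[:,2]>.05)&(P[:,2]<.07)];c=np.linalg.lstsq(np.c_[P[:,:2]-P.mean(0)[:2],np.ones(len(P))],P[:,2],rcond=None)[0];print("depth plane",c[2],np.degrees(c[:2]),len(P))
print(manip.get_obs()["eef_pos"])
E
```

```text
top: width 0.07924200589625466 x yaw -17.149895257224415 centre [0.58340973 0.05505079]
scene centre [0.58492874 0.05471365 0.0595    ] x yaw -17.390858710292147 0.07820535238360062 0.1103514447383336
(array([0.64828715, 0.0759842 , 0.05889781]), np.float64(0.0018579891137831305)) (array([0.62461839, 0.00067915, 0.05850891]), np.float64(0.0007382658174944921))
depth plane 0.059957553276218274 [0.2725911  0.35227754] 876
[0.52083467 0.07439668 0.08167991]
```

To row units: 0.033 m / 0.6 = 0.055, 0.022 m / 0.6 = 0.0367.

```bash
python3 inch.py '0,0,0,0.0017,0.0017,0.01,0
0,0,0,0.0033,0.0017,0.0233,0
0,0,0,0.0033,0.0017,0.0367,0
0,0,0,0.0033,0.0017,0.0483,0
0,0,0,0.0033,0.0017,0.055,0' >/dev/null; python3 inch.py '0,0,0,0,0,0,0
0,0,0,0,0,0,0
0,0,0,0,0,0,0
0,0,0,0,0,0,0
0,0,0,0,0,0,0'>/dev/null;python3 - <<'E'
from h import *
from station import manip
to([.5193,.0757,.048],72.7)
d=manip.get_image("top");s=manip.get_image("scene")
b=cv2.resize(s["frame"][195:265,295:375,::-1],None,fx=5,fy=5,interpolation=cv2.INTER_CUBIC);a=cv2.resize(d["frame"][165:235,270:350,::-1],None,fx=5,fy=5,interpolation=cv2.INTER_CUBIC)
cv2.imwrite("pics/fin.png",np.hstack([a,b]));np.savez("top5.npz",**d);np.savez("scene5.npz",**s)
E
```

```text
t 13.85 eef [0.5186 0.0758 0.0479] yaw y 72.49 F [-0.13 -1.1  -1.15] q [-14.  38.   5. 112.  -6.  30.  68.]
shift [-0.0007  0.0001 -0.0001] rz -0.21 tilt [0.03 0.  ]
```

View pics/fin.png

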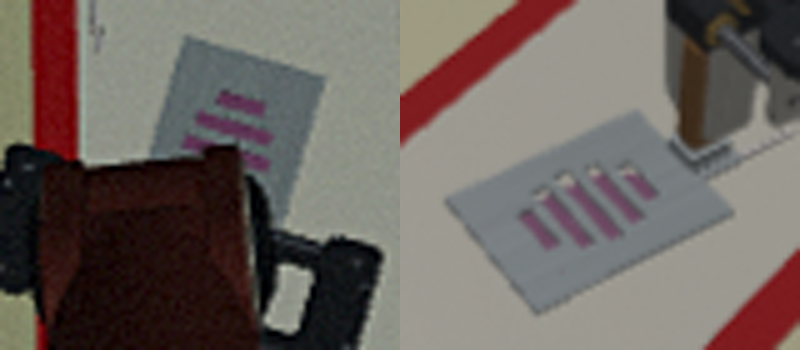

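The plate hovers with the candy showing through its slots. In the scene view its corners are at crop (445,200), (537,313), (637,110) and (733,213). I'll check the numbers.

```bash
python3 - <<'E'
from h import *
d=load("top5");s=load("scene5")
t=lambda x,y:(270+(x+.5)/5-.5,165+(y+.5)/5-.5);q=lambda x,y:(295+(x-399.5)/5-.5,195+(y+.5)/5-.5)
z=.0255
a,b=[atz(d,*t(*p),z) for p in ((183,35),(327,76))];e=a-b;yy=np.arctan2(e[1],e[0]);x=np.array([np.sin(yy),-np.cos(yy)])
print("top:",np.linalg.norm(e),np.degrees(yy)-90,((a+b)/2)[:2]-.055*x)
C=np.array([atz(s,*q(*p),z) for p in ((445,200),(537,313),(637,110),(733,213))]);print("scene",C.mean(0))
print(two(d,t(183,35),s,q(537,313)),two(d,t(327,76),s,q(445,200)))
v,u=np.mgrid[218:256,305:361];P=np.array([dep(s,i,j) for i,j in zip(u.ravel(),v.ravel())]);r=P[:,:2]-[.582,.0567];P=P[(np.hypot(*r.T)<.045)&(P[:,2]>.017)];print("plate depth z",np.median(P[:,2]),len(P))
E
```

```text
top: 0.0806973794955901 -17.25003662459622 [0.58176448 0.05613162]
scene [0.58319928 0.05653884 0.0255    ]
(array([0.64665349, 0.0780091 , 0.02461324]), np.float64(0.0009746308857147115)) (array([0.62250245, 0.00121074, 0.02423127]), np.float64(0.00016795898677243192))
plate depth z 0.02588846603369238 690
```

Centred within about 1 mm with an underside height near 22.5 mm, roughly 10 mm above the candy. I'm handing in.

```bash
python3 -c "
from station import manip
print(manip.hand_in())"
```

```text
the job is handed in; nothing more can be done
None
```

I handed the job in, but no pass or fail verdict came back: the damper is at about 47° (camera estimates 45–49°), and the stencil is held level about 10 mm above the long lollipop, centred within about 1 mm and parallel to it.

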